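# Refit a microscope's light cover and offer up its condenser carrier

## Task

Lower the cover plate over the two pins of the microscope foot until it lies flush, and let go of it. Then lift the condenser carrier by its balance point without tipping it, and finish while still holding it level and still in the gripper, touching nothing else, with its round lens housing centred about 60 mm above the top of the cover's square collar and its slim arm running out towards the column of the foot, ready for a colleague to screw it on. Leave the other things on the counter where they are.

Things in the scene. Friction and masses are not known exactly. Their poses are not given: they have to be found in the camera images.
- foot: Grey microscope foot, fixed: a slab 35 mm high. Origin on the counter below the midpoint between its two pins; x runs along it towards the column, z up. Slab from x = -85 to +195 mm, y = -55 to +55. A square column 36 x 36 mm, its top 75 mm above the counter, stands at x = +170; a black focus disc, 44 mm across, is on the +y side at x = +110, rising 5 mm above the slab.
- foot_seat (a point): Point on the slab's flat top (35 mm above the counter) midway between the two upright steel pins; axes as foot. The pins stand at x = -55 and +55 mm, 10 mm in diameter, 16 mm high, the last 4 mm tapering to 6 mm. The fitted cover's origin lies on this point.
- cover: Loose aluminium plate, 150 (x) x 66 (y) x 8 mm, about 0.3 kg. Origin: centre of its underside, z up. Two round through-holes, 12 mm across, at x = -55 and +55 mm (either way round fits the pins). A square collar in the middle of its top, 40 x 40 mm outside, 24 mm opening, 14 mm high (top 22 mm above the underside), is for gripping. Starts flat on the counter, left or right of the foot.
- carrier: Loose dark steel part, 0.3 to 0.6 kg: heavy round lens housing, 44 mm across and high, and a slim straight arm: bar 16 mm wide (y), 18 high, underside 16 and top 34 mm above the counter, 138 long, ending in a round eye 24 mm across, 36 high. Origin: centre of the housing's underside; x along the arm to the eye, z up. Starts flat on the counter on the other side of the foot from the cover.
- carrier_balance (a point): Balance point of the carrier: inside the bar at half its height, 50 mm from the housing's axis towards the eye, 25 mm above the carrier's underside; axes as carrier. The carrier is 204 mm long, so this lies 30 mm from its middle, on the housing's side. Grip across the bar (16 mm wide) within 18 mm of here.
- carrier_eye (a point): Centre of the underside of the carrier's small eye, 170 mm from the housing's axis.
- dropper: Bystander: white dropper bottle, 32 mm in diameter, 65 mm high, between the robot and the right-hand part; origin under its centre.
- spare_ring: Bystander: brass ring lying flat, 34 mm across, 10 mm high, between the robot and the left-hand part; origin under its centre.
- slide_box: Bystander: closed grey slide box, 85 x 35 x 32 mm, beyond the foot; origin under its centre.
- screwdriver: Bystander: screwdriver lying down, 170 mm long, far right.
- jar: Bystander: amber jar, 56 mm in diameter, 65 mm high, far left; origin under its centre.
- brush: Bystander: brush lying down, 150 mm long, at the right.
- dish: Bystander: steel dish, 84 mm across, 22 mm high, at the left; origin under its centre.

How it is judged:
On the way, in this order (a step that is already met when the one before it is completed fails the run):
1. the gripper guides the cover down over the pins, at most 11 mm above its seat (horizontal distance between cover and foot_seat below 0.004 m and angle between the x axis of cover and the x axis of foot, either way round below 0.06 rad and z of cover in the frame of foot_seat below 0.011 m and contact force between the fingers and cover above 0.5 N).
2. the cover lies flush on the foot and is let go (horizontal distance between cover and foot_seat below 0.004 m and angle between the x axis of cover and the x axis of foot, either way round below 0.06 rad and angle between cover's own z axis and vertical below 0.03 rad and z of cover in the frame of foot_seat below 0.002 m and contact force between the fingers and cover below 0.05 N), for 0.2 s.
3. the carrier is lifted clear by its balance point (contact force between the fingers and carrier above 1 N and x of the grasp point in the frame of carrier_balance between -0.018 and 0.018 m and height (world z) of carrier above 0.025 m), for 0.2 s.
At the end, for the whole second after the job is handed in: Cover flush on the foot (2 mm high, 4 mm sideways). Carrier held by the bar within 18 mm of its balance point, still, level to 5 degrees, touching only the gripper, housing within 15 mm of the collar's centre and 30 to 90 mm above it, arm within 8 degrees of the foot's axis, eye to the column (all of step 2 and contact force between the fingers and carrier above 1 N and x of the grasp point in the frame of carrier_balance between -0.018 and 0.018 m and horizontal distance between carrier and foot_seat below 0.015 m and x of carrier_eye in the frame of foot above 0.1 m and angle between the x axis of carrier and the x axis of foot, either way round below 0.14 rad and angle between carrier's own z axis and vertical below 0.09 rad and z of carrier in the frame of foot_seat between 0.052 and 0.112 m and contact force between carrier and foot below 0.05 N and contact force between carrier and cover below 0.05 N and linear speed of carrier below 0.02 m/s and angular speed of carrier below 0.15 rad/s); the arm keeps its last pose, push and grip.
It fails at once if the carrier is tipped by more than 20 degrees (angle between carrier's own z axis and vertical above 0.35 rad).
It fails at once if another thing on the counter is moved by more than 30 mm (distance of any of dropper, spare_ring, slide_box, screwdriver, jar, brush, dish from where it was at the start of the episode above 0.03 m).
It also fails if it takes over 59 s, if anything falls off the work surface, if the arm or the gripper's body presses on something with over 40 N, if the wrist force passes 120 N, or if a joint passes its speed limit or range.

## Robot

A 7-joint arm with a two-finger parallel gripper is mounted at the origin on the work surface. World frame = base frame: x ahead of the robot, y to its left, z up, the work surface at z = 0. Lengths are in m, angles in rad, forces in N, time in s.
With the tool pointing down it reaches from about 0.35 to 0.9 m from the base axis. Payload 19.9 kg.
Tool frame: the origin (TCP) lies on the centre line of the jaws, within the pads' length; the fingertips stand 25 mm ahead of it and the grasp point (between the pads) lies 6 mm ahead of it; z points along the fingers, y is the direction in which the jaws open and shut (so a half turn about z gives the same grasp; the last joint's range is limited). The gripper opens to 94 mm and grips with 3 to 60 N. Pads are 16 mm wide; open, the fingers measure 119 mm over their backs; the gripper's body (75 mm by 177 mm) begins 78 mm behind the grasp point.
Start: joints at [1.089, 0.417, -0.01, 1.614, 0.005, 1.111, -0.053], TCP at [0.267, -0.565, 0.23] pointing down, gripper open.
Joint ranges: [-2.81, 2.81], [-0.39, 2.02], [-1.27, 1.25], [0.06, 2.57], [-1.19, 4.33], [0.19, 2], [-2.82, 2.82]. Speed limits (rad/s): [1.89, 1.89, 2.39, 2.39, 3.01, 3.01, 3.01].

## Interface

Orientations are given as a 3x3 rotation matrix whose columns are the frame's x, y, z axes.
In Python, from station import env gives the robot as it stands.
- The arm moves only by the tool servo_tool, never from a script. Its argument "steps" is a list of rows, each an object of numbers: "tx", "ty", "tz": the shift along the world's x, y, z in m; "rx", "ry", "rz": the turn, a rotation vector about the world's x, y, z in rad. A call has 1 to 20 rows; each row shifts and turns the commanded pose from where the row before left it; what a row does not reach is not made up. A row lasts 1/8 s, in which the tool goes at most 62.5 mm and 10.7 degrees, less where a joint would pass 70% of its speed; a pose out of reach is approached as far as the arm can. A call with a gripper value outside its range is refused whole. "claw" is the finger opening in m, from 0 to 0.094, set as the call begins (left out, the last holds). The fingers move at their own pace and stop on an object; "squeeze" is the grip in N (left out, the last holds). Time passes only in rows, so rows that do not move let the fingers close. It gives the time, the measured TCP pose, the force and the opening at its end, in the units of the state.
- env.observe(): the state, without advancing time (a new reading comes with each control period).
- env.get_image(name): name is "scene" or "top" or "wrist"; returns a dict with "frame" (420x560x3 uint8, red, green, blue), "fx", "fy", "cx", "cy" (pixels), "pose" (4x4, takes a point from camera to world coordinates); the wrist camera has in their place "T_tool_cam" (4x4, takes a point from camera to tool coordinates, whose origin is the TCP and whose axes are the flange's). Camera axes: x right, y up, looking along -z (the intrinsics and any distortion apply to the point x, -y, -z); pixel columns grow to the right and rows downward; lengths in m; the calibration is good to about 2 mm. The wrist camera is an equidistant fisheye: a pixel r from the principal point sees the ray r / f radians off the axis. A picture is of the moment at which its call begins: read the wrist's pose just before it. There is no depth.
- env.job_done(): hands the job in, once; it reports no verdict.
The state is a dict: "t": time; "qpos": joint angles; "dq": joint speeds; "effort": joint torques, N m; "ee_pos": TCP position; "tcp_rot": TCP orientation; "contact_force": force on the tool from outside, world axes, zero at the start; "wrist_torque": the same for the moment, N m; "gripper_width": opening from 0.0 (shut) to 1.0 (fully open).
Only numpy, scipy, OpenCV 4.12 (cv2) and the standard library are available. Lean on these libraries where they do the work, as an engineer would, in place of code of your own. Each camera call takes 0.05 s, during which the arm holds its last target. There are 200 camera calls.

## Working session

There is one attempt and no reset: what is moved stays moved. The work goes in short steps, Python scripts to look and compute and a tool call to move; the robot and the scene stay as the last step left them, time stands still between calls to the robot, and variables do not carry over. Pictures are saved under pics/ and viewed, about 8 in all and at most 12, crops included, and the job is handed in when it is done.

Besides the shell and the picture viewer there is one more tool, called after ">>>" as name(argument=value, ...), one argument or row to a line, values as JSON. servo_tool: Moves the arm, as the interface text tells. Its arguments: {"type":"object","properties":{"steps":{"type":"array"},"claw":{"type":"number"},"squeeze":{"type":"number"}},"required":["steps"]}

```bash
mkdir -p pics; ls; cat > h.py <<'E'
import numpy as np, cv2
from station import env
def snap(n,f):
    s=env.observe(); im=env.get_image(n); cv2.imwrite('pics/'+f+'.png',im['frame'][:,:,::-1])
    np.savez('pics/'+f+'.npz',p=s['ee_pos'],R=s['tcp_rot'],**im); return im
def load(f): return dict(np.load('pics/'+f+'.npz'))
def pt(im,u,v,z):
    x,y=(u-im['cx'])/im['fx'],(v-im['cy'])/im['fy']
    if 'pose' in im: T=im['pose']; d=np.array([x,-y,-1.])
    else:
        r=np.hypot(x,y); s=np.sin(r)/max(r,1e-9); d=np.array([x*s,-y*s,-np.cos(r)])
        W=np.eye(4); W[:3,:3]=im['R']; W[:3,3]=im['p']; T=W@im['T_tool_cam']
    d=T[:3,:3]@d; o=T[:3,3]; return o+d*(z-o[2])/d[2]
E
python3 - <<'E'
from h import *
for n in('top','scene'):
    i=snap(n,n+'0'); print(n,i['fx'],i['cx'],i['cy'],np.round(i['pose'],3).tolist())
i=snap('wrist','w0');print(i['fx'],i['cx'],i['cy'],np.round(i['T_tool_cam'],3).tolist())
s=env.observe();print(s['t'],np.round(s['tcp_rot'],3).tolist(),s['ee_pos'])
E
```

```text
pics
top 482.3307345161197 277.622165151152 209.85534979171507 [[0.018, 0.992, -0.124, 0.409], [-1.0, 0.021, 0.019, 0.024], [0.022, 0.124, 0.992, 1.41], [0.0, 0.0, 0.0, 1.0]]
scene 430.93062002271444 283.08698432814356 206.29309482287002 [[-0.754, -0.555, 0.352, 0.944], [0.657, -0.636, 0.405, 0.442], [-0.001, 0.536, 0.844, 0.977], [0.0, 0.0, 0.0, 1.0]]
325.19226210127806 283.4841058185205 208.32257833479972 [[0.0, 0.973, 0.233, 0.067], [1.0, 0.0, -0.001, 0.0], [-0.001, 0.233, -0.973, -0.153], [0.0, 0.0, 0.0, 1.0]]
0.15 [[0.904, 0.427, -0.0], [0.427, -0.904, 0.001], [-0.0, -0.001, -1.0]] [ 0.26654104 -0.56502724  0.22998195]
```

View pics/top0.png

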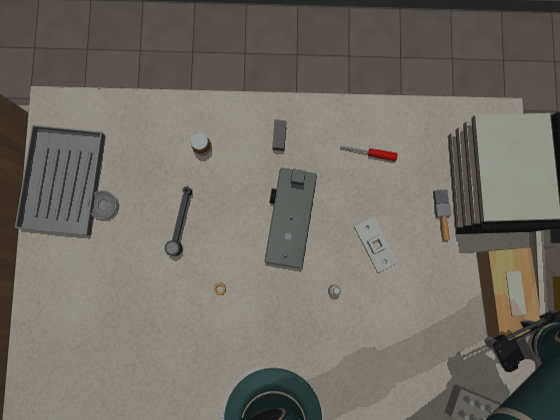

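The top view shows the cover at about (376,245), the foot with pins near (285,256)/(291,218), and the carrier with its housing at (174,248) and eye at (187,190). I'll zoom in for precise pixels.

```bash
python3 - <<'E'
import cv2
i=cv2.imread('pics/top0.png')
a=i[165:285,155:205];b=i[165:285,255:325];c=i[205:285,350:400];
c=cv2.copyMakeBorder(c,0,40,0,0,cv2.BORDER_CONSTANT)
o=cv2.resize(cv2.hconcat([a,b,c]),None,fx=4.5,fy=4.5,interpolation=cv2.INTER_CUBIC)
print(o.shape);cv2.imwrite('pics/z0.png',o)
E
```

```text
(540, 765, 3)
```

View pics/z0.png

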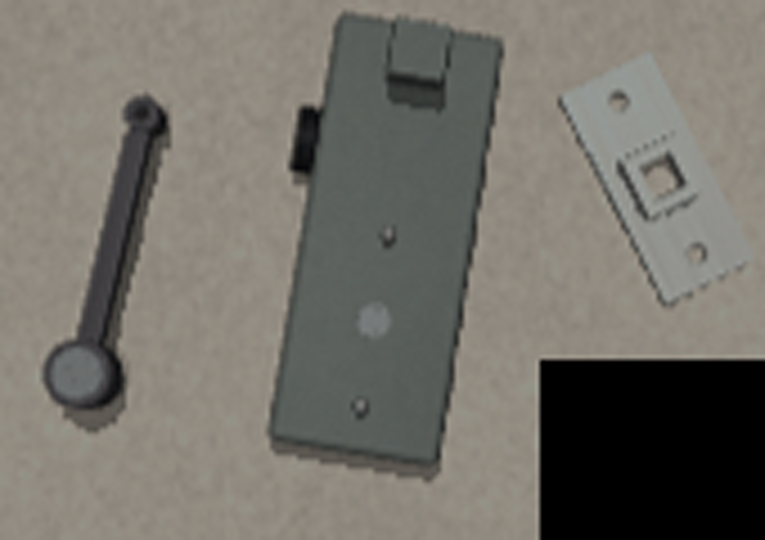

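Zoomed: the holes are at (619,101) and (697,253), the collar centre at (660,178), the pins at (388,233) and (360,404), the housing top at (80,372) and the eye top at (145,113).

```bash
python3 - <<'E'
from h import *
t=load('top0')
def g(x,y,z):
    u,v={0:(155,165),1:(205,165),2:(230,205)}[0 if x<225 else 1 if x<540 else 2]
    # panel b offset: 255-(225/4.5)=205 ; c: 350-120=230
    return pt(t,x/4.5+u-.4,y/4.5+v-.4,z)
P={}
for n,a in dict(h1=(619,101,.008),h2=(697,253,.008),col=(660,178,.022),p1=(388,231,.051),p2=(360,401,.051),hous=(80,372,.044),eye=(145,113,.036)).items():
    P[n]=g(*a);print(n,P[n].round(4))
for a,b in(('h2','h1'),('p2','p1'),('hous','eye')):
    d=P[b]-P[a];print(a,b,np.hypot(*d[:2]),np.degrees(np.arctan2(d[1],d[0])),(P[a]+P[b])/2)
# side edges of foot top
e=[g(338,20,.035),g(273,440,.035),g(500,45,.035),g(437,468,.035)]
for q in((e[1],e[0]),(e[3],e[2])):
    d=q[1]-q[0];print(np.degrees(np.arctan2(d[1],d[0])))
E
```

```text
h1 [ 0.5394 -0.2668  0.008 ]
h2 [ 0.4419 -0.3169  0.008 ]
col [ 0.489 -0.29   0.022]
p1 [ 0.5626 -0.0405  0.051 ]
p2 [ 0.4555 -0.0246  0.051 ]
hous [0.4678 0.2915 0.044 ]
eye [0.634  0.2592 0.036 ]
h2 h1 0.10962942561685815 27.202388718316158 [ 0.49066649 -0.2918128   0.008     ]
p2 p1 0.10833245582017104 -8.439170166249781 [ 0.50906827 -0.03251086  0.051     ]
hous eye 0.16931543201561597 -10.994994141813947 [0.55087804 0.27532649 0.04      ]
-7.61594180611772
-7.840543772353214
```

>>> servo_tool(
  steps=[
    {"tx": 0.03,"ty": 0.034,"tz": 0,"rz": 0.004},
    {"tx": 0.03,"ty": 0.034,"tz": 0,"rz": 0.004},
    {"tx": 0.03,"ty": 0.034,"tz": 0,"rz": 0.004},
    {"tx": 0.03,"ty": 0.034,"tz": -0.01,"rz": 0.004},
    {"tx": 0.03,"ty": 0.034,"tz": -0.01,"rz": 0.004},
    {"tx": 0.03,"ty": 0.034,"tz": -0.01,"rz": 0.004},
    {"tx": 0.022,"ty": 0.034,"tz": -0.02,"rz": 0.004},
    {"tx": 0.02,"ty": 0.036,"tz": -0.02,"rz": 0.004},
    {},
    {},
  ],
  claw=0.07,
  squeeze=30,
)

```text
schema error: expected keys tx, ty, tz, rx, ry, rz
```

```bash
python3 - <<'E'
from h import *
s=env.observe();print(s['t'],s['ee_pos'],np.round(s['tcp_rot'],3).tolist());snap('wrist','w1')
E
```

```text
0.15 [ 0.26654104 -0.56502724  0.22998195] [[0.904, 0.427, -0.0], [0.427, -0.904, 0.001], [-0.0, -0.001, -1.0]]
```

View pics/w1.png

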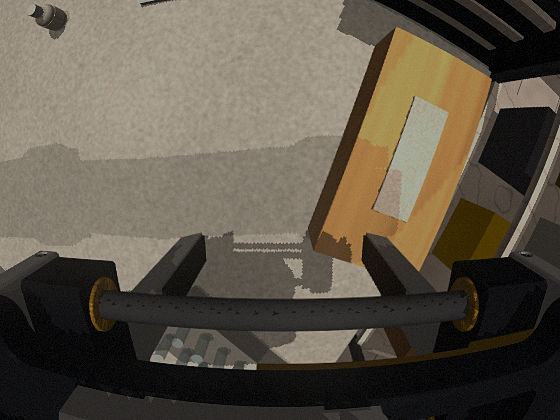

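The call was refused because every row needs all six keys, so the arm hasn't moved. This wrist image shows only the start area, with a wooden box under the fingers, so I'll rise first and then travel.

>>> servo_tool(
  steps=[
    {"tx": 0,"ty": 0,"tz": 0.03,"rx": 0,"ry": 0,"rz": 0},
    {"tx": 0.03,"ty": 0.034,"tz": 0.01,"rx": 0,"ry": 0,"rz": 0.004},
    {"tx": 0.03,"ty": 0.034,"tz": 0,"rx": 0,"ry": 0,"rz": 0.004},
    {"tx": 0.03,"ty": 0.034,"tz": 0,"rx": 0,"ry": 0,"rz": 0.004},
    {"tx": 0.03,"ty": 0.034,"tz": -0.02,"rx": 0,"ry": 0,"rz": 0.004},
    {"tx": 0.03,"ty": 0.034,"tz": -0.02,"rx": 0,"ry": 0,"rz": 0.004},
    {"tx": 0.03,"ty": 0.034,"tz": -0.02,"rx": 0,"ry": 0,"rz": 0.004},
    {"tx": 0.022,"ty": 0.034,"tz": -0.02,"rx": 0,"ry": 0,"rz": 0.004},
    {"tx": 0.02,"ty": 0.036,"tz": -0.02,"rx": 0,"ry": 0,"rz": 0.004},
    {"tx": 0,"ty": 0,"tz": 0,"rx": 0,"ry": 0,"rz": 0},
    {"tx": 0,"ty": 0,"tz": 0,"rx": 0,"ry": 0,"rz": 0},
  ],
  claw=0.07,
  squeeze=30,
)

```text
t: 1.58
ee_pos: [0.4884, -0.2918, 0.1706]
tcp_rot: [[0.89, 0.455, -0.0], [0.455, -0.89, -0.0], [-0.0, 0.0, -1.0]]
contact_force: [-0.4, -0.3, 0.3]
gripper_width: 0.746
```

```bash
python3 - <<'E'
from h import *
s=env.observe();print(s['t'],s['ee_pos'],np.round(s['tcp_rot'],3).tolist());snap('wrist','w2')
E
```

```text
1.575 [ 0.48843058 -0.29179335  0.17056805] [[0.89, 0.455, -0.0], [0.455, -0.89, -0.0], [-0.0, 0.0, -1.0]]
```

View pics/w2.png

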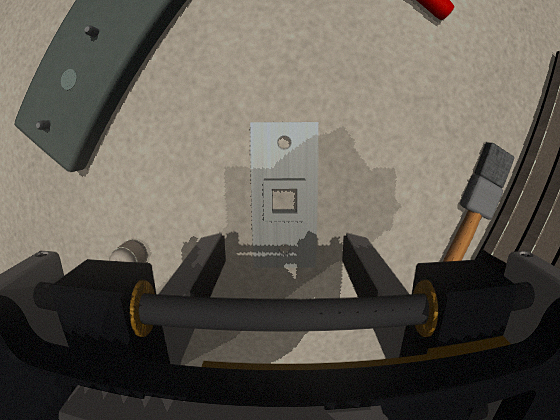

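The collar opening is centred at (284.5,201), the far hole at (284,143), and the plate edges at columns 250 and 318. The pins are visible at (91,32) and (42,125).

```bash
python3 - <<'E'
from h import *
w=load('w2')
c=pt(w,284.5,201,.022);h=pt(w,284,143,.008);print(c,h,np.degrees(np.arctan2(*(h-c)[1::-1])))
l=pt(w,249.5,123,.008);l2=pt(w,252,230,.008);r=pt(w,318,123,.008)
print(np.degrees(np.arctan2(*(l-l2)[1::-1])),l,r)
a=pt(w,91,30,.051);b=pt(w,42,123,.051);d=a-b;print(a,b,(a+b)/2,np.hypot(*d[:2]),np.degrees(np.arctan2(d[1],d[0])))
E
```

```text
[ 0.49097808 -0.29196141  0.022     ] [ 0.53914723 -0.2668267   0.008     ] 27.55559680523668
27.42188310994985 [ 0.54157948 -0.22824195  0.008     ] [ 0.57164026 -0.28702593  0.008     ]
[ 0.56252946 -0.04818489  0.051     ] [ 0.45804496 -0.03166695  0.051     ] [ 0.51028721 -0.03992592  0.051     ] 0.10578210074340208 -8.98353089501057
```

>>> servo_tool(
  steps=[
    {"tx": 0.0024,"ty": 0,"tz": -0.03,"rx": 0,"ry": 0,"rz": 0.006},
    {"tx": 0,"ty": 0,"tz": -0.03,"rx": 0,"ry": 0,"rz": 0},
    {"tx": 0,"ty": 0,"tz": -0.03,"rx": 0,"ry": 0,"rz": 0},
    {"tx": 0,"ty": 0,"tz": -0.025,"rx": 0,"ry": 0,"rz": 0},
    {"tx": 0,"ty": 0,"tz": -0.015,"rx": 0,"ry": 0,"rz": 0},
    {"tx": 0,"ty": 0,"tz": -0.005,"rx": 0,"ry": 0,"rz": 0},
    {"tx": 0,"ty": 0,"tz": 0,"rx": 0,"ry": 0,"rz": 0},
  ],
)

```text
t: 2.5
ee_pos: [0.4912, -0.2916, 0.0359]
tcp_rot: [[0.888, 0.46, 0.0], [0.46, -0.888, -0.0], [0.0, 0.0, -1.0]]
contact_force: [0.2, -0.1, 0.5]
gripper_width: 0.747
```

>>> servo_tool(
  steps=[
    {"tx": 0,"ty": 0,"tz": 0,"rx": 0,"ry": 0,"rz": 0},
    {"tx": 0,"ty": 0,"tz": 0,"rx": 0,"ry": 0,"rz": 0},
    {"tx": 0,"ty": 0,"tz": 0,"rx": 0,"ry": 0,"rz": 0},
    {"tx": 0,"ty": 0,"tz": 0,"rx": 0,"ry": 0,"rz": 0},
    {"tx": 0,"ty": 0,"tz": 0,"rx": 0,"ry": 0,"rz": 0},
    {"tx": 0,"ty": 0,"tz": 0,"rx": 0,"ry": 0,"rz": 0},
  ],
  claw=0.02,
  squeeze=35,
)

```text
t: 3.25
ee_pos: [0.4912, -0.2913, 0.0356]
tcp_rot: [[0.888, 0.461, 0.0], [0.461, -0.888, -0.0], [0.0, 0.0, -1.0]]
contact_force: [-1.5, 1.2, 5.1]
gripper_width: 0.421
```

>>> servo_tool(
  steps=[
    {"tx": 0,"ty": 0,"tz": 0.01,"rx": 0,"ry": 0,"rz": 0},
    {"tx": 0,"ty": 0,"tz": 0.03,"rx": 0,"ry": 0,"rz": 0},
    {"tx": 0,"ty": 0,"tz": 0.035,"rx": 0,"ry": 0,"rz": 0},
    {"tx": -0.005,"ty": 0.015,"tz": 0.03,"rx": 0,"ry": 0,"rz": -0.08},
    {"tx": -0.005,"ty": 0.02,"tz": 0.02,"rx": 0,"ry": 0,"rz": -0.09},
    {"tx": -0.006,"ty": 0.02,"tz": 0,"rx": 0,"ry": 0,"rz": -0.09},
    {"tx": -0.006,"ty": 0.02,"tz": 0,"rx": 0,"ry": 0,"rz": -0.09},
    {"tx": -0.006,"ty": 0.02,"tz": 0,"rx": 0,"ry": 0,"rz": -0.09},
    {"tx": -0.006,"ty": 0.02,"tz": 0,"rx": 0,"ry": 0,"rz": -0.09},
    {"tx": -0.006,"ty": 0.015,"tz": 0,"rx": 0,"ry": 0,"rz": -0.09},
    {"tx": 0,"ty": 0,"tz": 0,"rx": 0,"ry": 0,"rz": 0},
    {"tx": 0,"ty": 0,"tz": 0,"rx": 0,"ry": 0,"rz": 0},
  ],
)

```text
t: 4.75
ee_pos: [0.4513, -0.1618, 0.1607]
tcp_rot: [[0.99, -0.139, 0.0], [-0.139, -0.99, -0.0], [0.0, 0.0, -1.0]]
contact_force: [0.4, -1.3, -3.2]
gripper_width: 0.42
```

```bash
python3 - <<'E'
from h import *
s=env.observe();print(s['t'],s['ee_pos'],np.round(s['tcp_rot'],4).tolist());snap('wrist','w3');snap('top','top3')
E
```

```text
4.75 [ 0.45128003 -0.16177595  0.16071173] [[0.9903, -0.1391, 0.0004], [-0.1391, -0.9903, -0.0002], [0.0004, 0.0001, -1.0]]
```

View pics/w3.png

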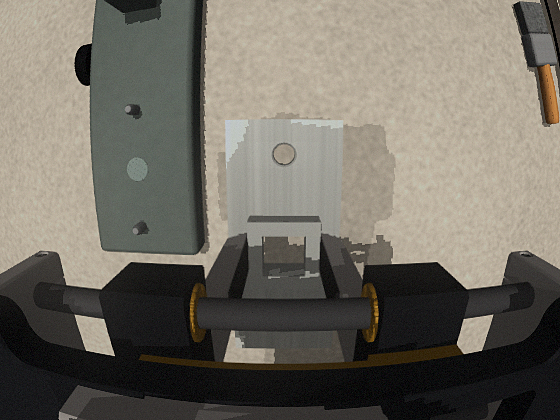

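The pins are at about (132,110) and (139,230) with their tops on the left ends, and the held cover's far hole is at (284,154). I'll zoom in on the pins.

```bash
python3 - <<'E'
import cv2
i=cv2.imread('pics/w3.png')
f=lambda u,v:cv2.resize(i[v:v+40,u:u+40],None,fx=10,fy=10,interpolation=cv2.INTER_CUBIC)
cv2.imwrite('pics/z3.png',cv2.hconcat([f(112,90),f(120,210)]))
E
```

```text
(no output)
```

View pics/z3.png

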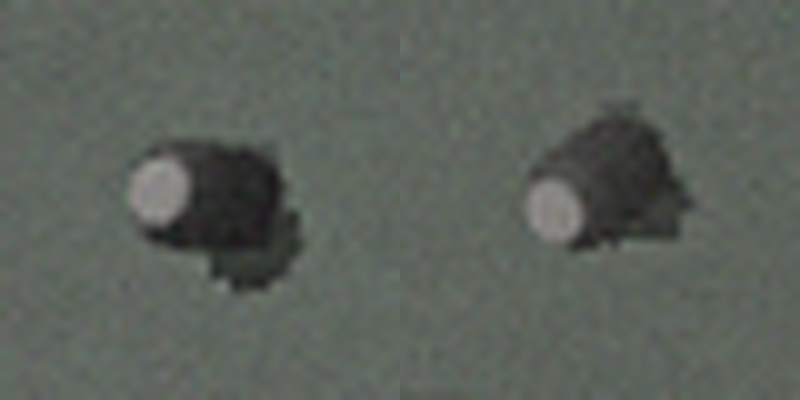

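Pin tops are at (127.5,108.5) and (135,230.5).

```bash
python3 - <<'E'
from h import *
w=load('w3')
a=pt(w,127.5,108.5,.051);b=pt(w,135,230.5,.051);d=a-b;print(a,b,(a+b)/2,np.hypot(*d[:2]),np.degrees(np.arctan2(d[1],d[0])))
R,p=w['R'],w['p']
g=cv2.cvtColor(w['frame'],cv2.COLOR_RGB2GRAY)[138:170,268:300]
print(cv2.HoughCircles(cv2.resize(g,None,fx=4,fy=4,interpolation=2),cv2.HOUGH_GRADIENT,1,200,param1=80,param2=15,minRadius=30,maxRadius=60))
h=pt(w,284,154,p[2]-.0356+.008);r=R.T@(h-p);print(h,'in tool',r)
l=pt(w,225,121,p[2]-.0276);r_=pt(w,342.5,121,p[2]-.0276);print(R.T@(l-p),R.T@(r_-p))
e=pt(w,195,246,.035)
for q in((204,50),(203,130),(199,220)):print(pt(w,*q,.035))
E
```

```text
[ 0.5622774  -0.04152103  0.051     ] [ 0.45406436 -0.02561336  0.051     ] [ 0.50817088 -0.0335672   0.051     ] 0.10937602393179278 -8.36277074806267
[[[65.5 66.5 42.2]]]
[ 0.50585224 -0.16978426  0.13311173] in tool [0.0551448  0.00033567 0.0276217 ]
[ 0.074043   -0.03244853  0.02762485] [0.07405747 0.03285861 0.02763336]
[ 0.60163659 -0.11331787  0.035     ]
[ 0.53084241 -0.10265033  0.035     ]
[ 0.45190126 -0.08432507  0.035     ]
```

>>> servo_tool(
  steps=[
    {"tx": 0.012,"ty": 0.0285,"tz": 0,"rx": 0,"ry": 0,"rz": -0.006},
    {"tx": 0.015,"ty": 0.034,"tz": 0,"rx": 0,"ry": 0,"rz": 0},
    {"tx": 0.015,"ty": 0.033,"tz": 0,"rx": 0,"ry": 0,"rz": 0},
    {"tx": 0.015,"ty": 0.033,"tz": 0,"rx": 0,"ry": 0,"rz": 0},
    {"tx": 0,"ty": 0,"tz": -0.02,"rx": 0,"ry": 0,"rz": 0},
    {"tx": 0,"ty": 0,"tz": -0.03,"rx": 0,"ry": 0,"rz": 0},
    {"tx": 0,"ty": 0,"tz": -0.012,"rx": 0,"ry": 0,"rz": 0},
    {"tx": 0,"ty": 0,"tz": -0.003,"rx": 0,"ry": 0,"rz": 0},
    {"tx": 0,"ty": 0,"tz": 0,"rx": 0,"ry": 0,"rz": 0},
    {"tx": 0,"ty": 0,"tz": 0,"rx": 0,"ry": 0,"rz": 0},
  ],
)

```text
t: 6.1
ee_pos: [0.5086, -0.0329, 0.0962]
tcp_rot: [[0.989, -0.147, 0.001], [-0.147, -0.989, -0.0], [0.001, -0.0, -1.0]]
contact_force: [-0.3, -0.8, -2.5]
gripper_width: 0.424
```

```bash
python3 - <<'E'
from h import *
s=env.observe();print(s['t'],s['ee_pos'],np.degrees(np.arctan2(s['tcp_rot'][1][0],s['tcp_rot'][0][0])));snap('wrist','w4')
i=cv2.imread('pics/w4.png');cv2.imwrite('pics/z4.png',cv2.resize(i[110:300,200:370],None,fx=3.5,fy=3.1,interpolation=2))
E
```

```text
6.1 [ 0.50855656 -0.03285264  0.09623057] -8.439011188675401
```

View pics/z4.png

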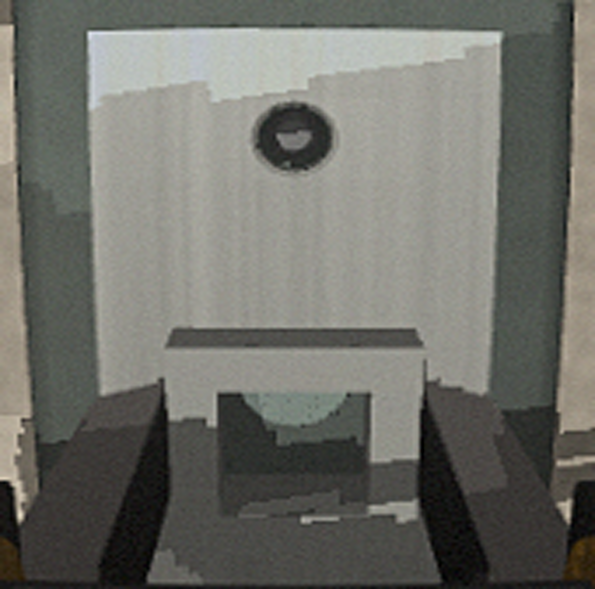

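```bash
python3 - <<'E'
from h import *
w=load('w4');R,p=w['R'],w['p']
for v in (135,137):
  print('pin',R.T@(pt(w,200+294/3.5-.4,110+v/3.1-.4,.051)-p))
print('hole',R.T@(pt(w,200+293.5/3.5-.4,110+137/3.1-.4,p[2]-.0276)-p))
E
```

```text
pin [0.05447136 0.00013133 0.04529806]
pin [0.05407574 0.00013136 0.04529757]
hole [5.52566641e-02 3.18263875e-05 2.76684657e-02]
```

>>> servo_tool(
  steps=[
    {"tx": -0.0007,"ty": 0.0001,"tz": -0.004,"rx": 0,"ry": 0,"rz": 0},
    {"tx": 0,"ty": 0,"tz": -0.003,"rx": 0,"ry": 0,"rz": 0},
    {"tx": 0,"ty": 0,"tz": -0.003,"rx": 0,"ry": 0,"rz": 0},
    {"tx": 0,"ty": 0,"tz": -0.003,"rx": 0,"ry": 0,"rz": 0},
    {"tx": 0,"ty": 0,"tz": 0,"rx": 0,"ry": 0,"rz": 0},
  ],
)

```text
t: 6.78
ee_pos: [0.5072, -0.0326, 0.0822]
tcp_rot: [[0.989, -0.147, -0.0], [-0.147, -0.989, 0.0], [-0.0, -0.0, -1.0]]
contact_force: [-0.0, -0.3, -1.9]
gripper_width: 0.419
```

>>> servo_tool(
  steps=[
    {"tx": 0,"ty": 0,"tz": -0.003,"rx": 0,"ry": 0,"rz": 0},
    {"tx": 0,"ty": 0,"tz": -0.003,"rx": 0,"ry": 0,"rz": 0},
    {"tx": 0,"ty": 0,"tz": -0.003,"rx": 0,"ry": 0,"rz": 0},
    {"tx": 0,"ty": 0,"tz": -0.001,"rx": 0,"ry": 0,"rz": 0},
    {"tx": 0,"ty": 0,"tz": -0.001,"rx": 0,"ry": 0,"rz": 0},
    {"tx": 0,"ty": 0,"tz": 0,"rx": 0,"ry": 0,"rz": 0},
  ],
)

```text
t: 7.52
ee_pos: [0.5074, -0.0326, 0.0714]
tcp_rot: [[0.989, -0.147, -0.0], [-0.147, -0.989, 0.0], [-0.0, -0.0, -1.0]]
contact_force: [-0.1, -0.2, -2.7]
gripper_width: 0.419
```

>>> servo_tool(
  steps=[
    {"tx": 0,"ty": 0,"tz": -0.0008,"rx": 0,"ry": 0,"rz": 0},
    {"tx": 0,"ty": 0,"tz": 0,"rx": 0,"ry": 0,"rz": 0},
  ],
)

```text
t: 7.78
ee_pos: [0.5074, -0.0327, 0.0706]
tcp_rot: [[0.989, -0.147, 0.0], [-0.147, -0.989, 0.0], [0.0, -0.0, -1.0]]
contact_force: [0.2, -0.3, -2.4]
gripper_width: 0.42
```

>>> servo_tool(
  steps=[
    {"tx": 0,"ty": 0,"tz": 0,"rx": 0,"ry": 0,"rz": 0},
    {"tx": 0,"ty": 0,"tz": 0,"rx": 0,"ry": 0,"rz": 0},
    {"tx": 0,"ty": 0,"tz": 0,"rx": 0,"ry": 0,"rz": 0},
    {"tx": 0,"ty": 0,"tz": 0,"rx": 0,"ry": 0,"rz": 0},
    {"tx": 0,"ty": 0,"tz": 0.02,"rx": 0,"ry": 0,"rz": 0},
    {"tx": 0,"ty": 0,"tz": 0.04,"rx": 0,"ry": 0,"rz": 0},
    {"tx": 0,"ty": 0,"tz": 0.04,"rx": 0,"ry": 0,"rz": 0},
    {"tx": 0,"ty": 0,"tz": 0.01,"rx": 0,"ry": 0,"rz": 0},
    {"tx": 0,"ty": 0,"tz": 0,"rx": 0,"ry": 0,"rz": 0},
  ],
  claw=0.07,
)

```text
t: 8.9
ee_pos: [0.5075, -0.0327, 0.1807]
tcp_rot: [[0.989, -0.147, 0.001], [-0.147, -0.989, -0.0], [0.001, -0.0, -1.0]]
contact_force: [-0.9, -0.0, -0.4]
gripper_width: 0.746
```

```bash
python3 - <<'E'
from h import *
s=env.observe();print(s['t'],s['ee_pos']);snap('wrist','w5')
E
```

```text
8.9 [ 0.50745209 -0.03270264  0.18073211]
```

View pics/w5.png

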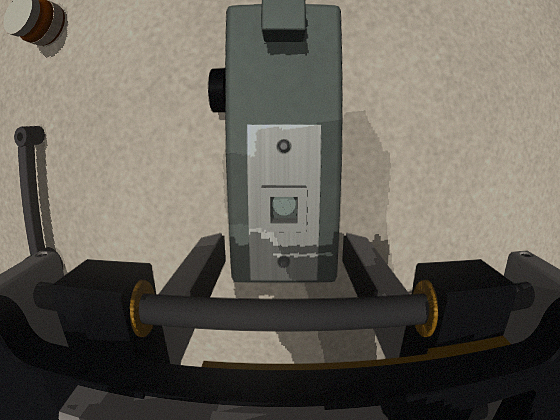

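The cover looks seated: the pins show in both holes at (284,146) and (284,262), and the collar is at (284,208). Next is the carrier.

>>> servo_tool(
  steps=[
    {"tx": 0.001,"ty": 0.035,"tz": 0,"rx": 0,"ry": 0,"rz": -0.005},
    {"tx": 0.001,"ty": 0.035,"tz": 0,"rx": 0,"ry": 0,"rz": -0.005},
    {"tx": 0.001,"ty": 0.035,"tz": 0,"rx": 0,"ry": 0,"rz": -0.005},
    {"tx": 0.001,"ty": 0.035,"tz": 0,"rx": 0,"ry": 0,"rz": -0.005},
    {"tx": 0.001,"ty": 0.035,"tz": 0,"rx": 0,"ry": 0,"rz": -0.005},
    {"tx": 0.001,"ty": 0.035,"tz": 0,"rx": 0,"ry": 0,"rz": -0.005},
    {"tx": 0.001,"ty": 0.035,"tz": 0,"rx": 0,"ry": 0,"rz": -0.005},
    {"tx": 0.001,"ty": 0.035,"tz": 0,"rx": 0,"ry": 0,"rz": -0.005},
    {"tx": 0.0015,"ty": 0.035,"tz": 0,"rx": 0,"ry": 0,"rz": -0.005},
    {"tx": 0,"ty": 0,"tz": 0,"rx": 0,"ry": 0,"rz": 0},
    {"tx": 0,"ty": 0,"tz": 0,"rx": 0,"ry": 0,"rz": 0},
  ],
)

```text
t: 10.32
ee_pos: [0.5165, 0.2816, 0.1793]
tcp_rot: [[0.982, -0.191, -0.002], [-0.191, -0.982, -0.001], [-0.001, 0.001, -1.0]]
contact_force: [0.4, -0.2, -0.3]
gripper_width: 0.741
```

```bash
python3 - <<'E'
from h import *
s=env.observe();print(s['t'],s['ee_pos']);snap('wrist','w6')
E
```

```text
10.325 [0.51649805 0.28156494 0.1793317 ]
```

View pics/w6.png

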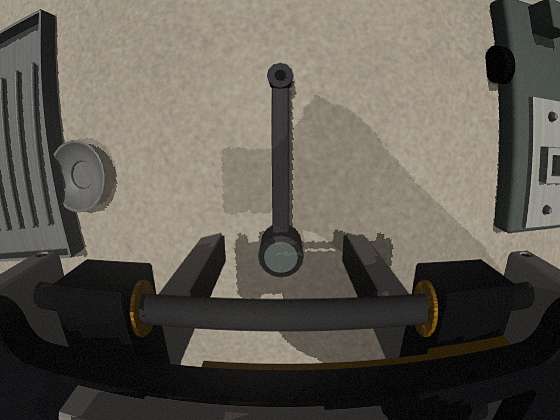

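The housing top is centred near (282,256), the eye top at (280,75), and the bar centre line runs through (281,160).

```bash
python3 - <<'E'
from h import *
w=load('w6');R,p=w['R'],w['p']
h=pt(w,282,256,.044);e=pt(w,280,75,.036);d=e-h;u=d/np.hypot(*d[:2]);u[2]=0
print(h,e,np.hypot(*d[:2]),np.degrees(np.arctan2(d[1],d[0])),np.degrees(np.arctan2(R[1,0],R[0,0])))
b=h+.05*u;print('balance',b,R.T@(b-p),R.T@(pt(w,281.3,160,.034)-p))
b=e-.12*u;print(b)
E
```

```text
[0.46909533 0.29192903 0.044     ] [0.6345402  0.26145895 0.036     ] 0.16822732014768635 -10.435262743888316 -11.018129935622534
balance [0.51826834 0.28287281 0.044     ] [ 0.00169051 -0.00180516  0.135327  ] [ 0.04165703 -0.00188313  0.14526701]
[0.51652498 0.28319388 0.036     ]
```

>>> servo_tool(
  steps=[
    {"tx": 0.001,"ty": 0.0015,"tz": -0.03,"rx": 0,"ry": 0,"rz": 0.01},
    {"tx": 0,"ty": 0,"tz": -0.035,"rx": 0,"ry": 0,"rz": 0},
    {"tx": 0,"ty": 0,"tz": -0.035,"rx": 0,"ry": 0,"rz": 0},
    {"tx": 0,"ty": 0,"tz": -0.025,"rx": 0,"ry": 0,"rz": 0},
    {"tx": 0,"ty": 0,"tz": -0.015,"rx": 0,"ry": 0,"rz": 0},
    {"tx": 0,"ty": 0,"tz": -0.008,"rx": 0,"ry": 0,"rz": 0},
    {"tx": 0,"ty": 0,"tz": 0,"rx": 0,"ry": 0,"rz": 0},
  ],
)

```text
t: 11.25
ee_pos: [0.518, 0.2837, 0.0327]
tcp_rot: [[0.983, -0.181, -0.0], [-0.181, -0.983, -0.0], [-0.0, 0.0, -1.0]]
contact_force: [-0.5, 0.2, 0.1]
gripper_width: 0.745
```

>>> servo_tool(
  steps=[
    {"tx": 0,"ty": 0,"tz": 0,"rx": 0,"ry": 0,"rz": 0},
    {"tx": 0,"ty": 0,"tz": 0,"rx": 0,"ry": 0,"rz": 0},
    {"tx": 0,"ty": 0,"tz": 0,"rx": 0,"ry": 0,"rz": 0},
    {"tx": 0,"ty": 0,"tz": 0,"rx": 0,"ry": 0,"rz": 0},
    {"tx": 0,"ty": 0,"tz": 0,"rx": 0,"ry": 0,"rz": 0},
    {"tx": 0,"ty": 0,"tz": 0,"rx": 0,"ry": 0,"rz": 0},
    {"tx": 0,"ty": 0,"tz": 0,"rx": 0,"ry": 0,"rz": 0},
  ],
  claw=0.005,
  squeeze=45,
)

```text
t: 12.12
ee_pos: [0.5178, 0.2839, 0.0326]
tcp_rot: [[0.983, -0.181, -0.0], [-0.181, -0.983, 0.0], [-0.0, -0.0, -1.0]]
contact_force: [-0.5, 0.4, -0.2]
gripper_width: 0.166
```

Gripped at about 15.6 mm. I'll lift gently and watch the wrist torque.

>>> servo_tool(
  steps=[
    {"tx": 0,"ty": 0,"tz": 0.005,"rx": 0,"ry": 0,"rz": 0},
    {"tx": 0,"ty": 0,"tz": 0.01,"rx": 0,"ry": 0,"rz": 0},
    {"tx": 0,"ty": 0,"tz": 0.02,"rx": 0,"ry": 0,"rz": 0},
    {"tx": 0,"ty": 0,"tz": 0.005,"rx": 0,"ry": 0,"rz": 0},
    {"tx": 0,"ty": 0,"tz": 0,"rx": 0,"ry": 0,"rz": 0},
    {"tx": 0,"ty": 0,"tz": 0,"rx": 0,"ry": 0,"rz": 0},
  ],
)

```text
t: 12.88
ee_pos: [0.5176, 0.2837, 0.0723]
tcp_rot: [[0.983, -0.181, -0.001], [-0.181, -0.983, -0.0], [-0.0, 0.0, -1.0]]
contact_force: [0.3, 0.1, -5.5]
gripper_width: 0.164
```

```bash
python3 - <<'E'
from h import *
s=env.observe();print(s['t'],s['ee_pos'],s['contact_force'],s['wrist_torque'],s['gripper_width']);w=snap('wrist','w7')
i=cv2.imread('pics/w7.png')
s=cv2.imread('pics/w6.png')
snap('scene','s7');k=cv2.imread('pics/s7.png')
cv2.imwrite('pics/c7.png',cv2.hconcat([cv2.resize(i[40:340,150:410],(400,460)),cv2.resize(k,(400,300)) if 0 else cv2.resize(k[150:420,280:520],(400,460))]))
E
```

```text
12.875 [0.51763387 0.28367596 0.07225967] [ 0.28342976  0.07005679 -5.51125868] [0.03828056 0.03570574 0.00027575] 0.16365865894707166
```

View pics/c7.png

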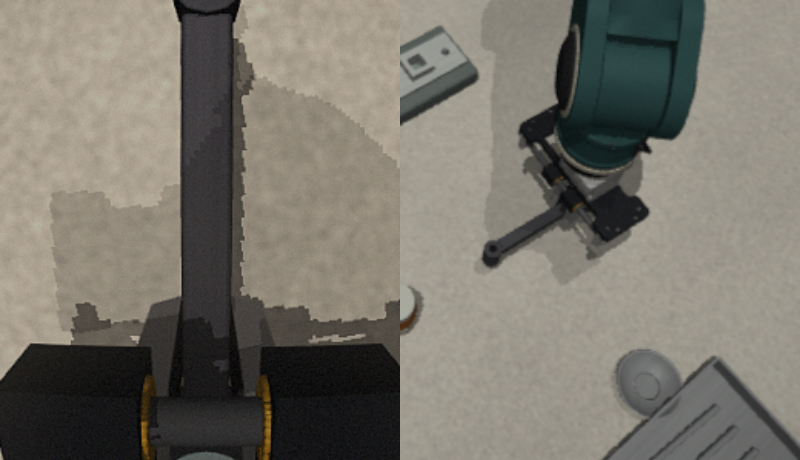

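Held and level, with nearly zero wrist torque. Now I'll lift and carry it over.

>>> servo_tool(
  steps=[
    {"tx": 0,"ty": 0,"tz": 0.015,"rx": 0,"ry": 0,"rz": 0},
    {"tx": 0,"ty": 0,"tz": 0.025,"rx": 0,"ry": 0,"rz": 0},
    {"tx": 0,"ty": -0.005,"tz": 0.022,"rx": 0,"ry": 0,"rz": 0},
    {"tx": 0.001,"ty": -0.01,"tz": 0.015,"rx": 0,"ry": 0,"rz": 0.002},
    {"tx": 0.002,"ty": -0.02,"tz": 0,"rx": 0,"ry": 0,"rz": 0.003},
    {"tx": 0.003,"ty": -0.025,"tz": 0,"rx": 0,"ry": 0,"rz": 0.003},
    {"tx": 0.003,"ty": -0.025,"tz": 0,"rx": 0,"ry": 0,"rz": 0.003},
    {"tx": 0.003,"ty": -0.025,"tz": 0,"rx": 0,"ry": 0,"rz": 0.003},
    {"tx": 0.003,"ty": -0.025,"tz": 0,"rx": 0,"ry": 0,"rz": 0.003},
    {"tx": 0.003,"ty": -0.025,"tz": 0,"rx": 0,"ry": 0,"rz": 0.003},
    {"tx": 0.003,"ty": -0.025,"tz": 0,"rx": 0,"ry": 0,"rz": 0.003},
    {"tx": 0.003,"ty": -0.025,"tz": 0,"rx": 0,"ry": 0,"rz": 0.003},
    {"tx": 0.003,"ty": -0.025,"tz": 0,"rx": 0,"ry": 0,"rz": 0.003},
    {"tx": 0.003,"ty": -0.025,"tz": 0,"rx": 0,"ry": 0,"rz": 0.003},
    {"tx": 0.003,"ty": -0.025,"tz": 0,"rx": 0,"ry": 0,"rz": 0.003},
    {"tx": 0.003,"ty": -0.02,"tz": 0,"rx": 0,"ry": 0,"rz": 0},
    {"tx": 0.002,"ty": -0.014,"tz": 0,"rx": 0,"ry": 0,"rz": 0},
    {"tx": 0.001,"ty": -0.005,"tz": 0,"rx": 0,"ry": 0,"rz": 0},
    {"tx": 0,"ty": 0,"tz": 0,"rx": 0,"ry": 0,"rz": 0},
    {"tx": 0,"ty": 0,"tz": 0,"rx": 0,"ry": 0,"rz": 0},
  ],
)

```text
t: 15.48
ee_pos: [0.5568, -0.0394, 0.1496]
tcp_rot: [[0.989, -0.146, -0.0], [-0.146, -0.989, 0.0], [-0.0, -0.0, -1.0]]
contact_force: [-0.5, -0.5, -4.7]
gripper_width: 0.163
```

```bash
python3 - <<'E'
from h import *
s=env.observe();print(s['t'],s['ee_pos'],np.degrees(np.arctan2(s['tcp_rot'][1][0],s['tcp_rot'][0][0])),s['wrist_torque'],s['gripper_width'],abs(np.array(s['dq'])).max());snap('wrist','w8');snap('scene','s8')
i=cv2.imread('pics/w8.png');k=cv2.imread('pics/s8.png')
cv2.imwrite('pics/c8.png',cv2.hconcat([i[0:350,160:410],k[60:410,150:500]]))
E
```

```text
15.475 [ 0.55677643 -0.03935064  0.14958641] -8.374113294801562 [0.07757256 0.03195246 0.00598433] 0.1627130100296817 0.0020196690488372233
```

View pics/c8.png

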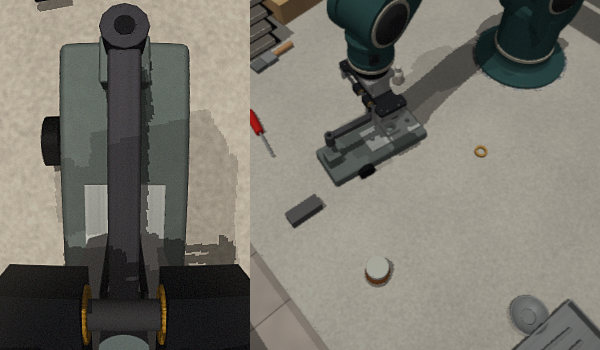

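The carrier is above the foot. The eye is at wrist pixel (284,24), beyond the column side, and the cover lies beneath. I'll check level and position numerically before handing in.

```bash
python3 - <<'E'
from h import *
w=load('w8');R,p=w['R'],w['p']
for dz in(-.01,0,.01): print(dz,R.T@(pt(w,284,24,p[2]+.0034+dz)-p))
w=load('w7')
print(w['p'])
E
```

```text
-0.01 [0.12253128 0.00028221 0.00658547]
0 [ 0.11908111  0.00025854 -0.00341411]
0.01 [ 0.11563094  0.00023488 -0.0134137 ]
[0.51763387 0.28367596 0.07225967]
```

```bash
python3 -c "
from station import env
print(env.job_done()); s=env.observe(); print(s['t'],s['ee_pos'],s['gripper_width'],s['contact_force'])"
```

```text
the job is handed in; nothing more can be done
None
the job is handed in; nothing more can be done
```

I handed the job in at about 15.5 s, with both parts of the task done as far as my checks could show. No verdict was reported.

- **Cover:** I gripped it by the collar and lowered it over both pins with no sign of jamming. I released it at the computed seat height. A wrist picture afterwards showed a pin in each hole. I saw the flushness only in that picture and through the tool height, and did not measure it directly.
- **Carrier:** I gripped it across the bar about 1 mm from the estimated balance point and lifted it with wrist torque below 0.1 N m. It is held about 60 mm above the collar, with the housing centred to within about 1 mm by calculation. The arm runs along the foot's axis (-8.4°), with the eye towards the column. The eye's position in the last wrist picture fits a level carrier, and joint speeds were nearly zero.
- **Disagreements:** An early far-off-axis wrist view put the pins about 7 mm to one side of where the top view had them. A closer look agreed with the top view, and I used that. My first move call was refused because its rows lacked some keys, and it moved nothing.
- **Other things on the counter:** None looked moved in the pictures I took along the way, though I did not measure their positions.

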